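# Turn the condiment stand until the spoon ramekin faces front

### The job

Turn the round condiment stand by gently pushing its rim or the upright finger posts on it, until the ramekin with the spoon standing in it is straight behind the upright tab at the front of the stand's foot. Grip and lift nothing, do not touch the ramekins, do not spin the plate fast, leave the other things on the counter alone, and finish clear of the stand with the plate at rest.

Things in the scene. Friction and masses are not known exactly. Their poses are not given: they have to be found in the camera images.
- stand_foot: fixed dark steel foot of the round stand; origin on the counter, on the vertical turning axis. Disc of radius 92 mm, with a tongue toward its own -x that ends in an upright tab (26 mm wide, 6 thick, 34 high) 122 mm from the axis: the front, roughly on the robot's side. Behind the stand, 110 mm or more beyond its axis toward world +x, a glass guard on a white rail crosses the counter.
- turntable: wooden plate turning on the foot either way without stop; radius 106 mm, 10 mm thick, origin at the centre of its underside, 26 mm above the counter. Six upright steel finger posts, 10 mm in diameter, stand 98 mm from the axis at 30, 90, 150, 210, 270, 330 degrees from its own +x, tops 76 mm above the counter. About 0.6 N on a post turns it; it stops at once when released.
- spoon_ramekin: small round ramekin with a spoon standing in it, 61 mm in diameter, wall 36 mm high, 86 mm with the spoon; loose on the plate, centre 47 mm from the axis, at the plate's -x; origin at the centre of its underside. This is the one to bring to the front.
- wide_ramekin: the widest ramekin, no spoon, 70 mm in diameter, 42 mm high; loose on the plate, centre 47 mm from the axis; origin at the centre of its underside
- low_ramekin: the lowest ramekin, no spoon, 58 mm in diameter, 34 mm high; loose on the plate, centre 47 mm from the axis; origin at the centre of its underside
- pepper_mill: clear mill, 51 mm in diameter, 174 mm tall, loose on the counter to the left of the stand; origin at the centre of its underside; leave alone
- cup: round stoneware cup, 68 mm in diameter, 62 mm high, loose on the counter to the left; origin at the centre of its underside; leave alone
- bell: domed service bell, 84 mm in diameter, 59 mm high, loose on the counter to the right of the stand; origin at the centre of its underside; leave alone
- timer: kitchen timer, 53x70x50 mm, loose on the counter to the left; origin at the centre of its underside; leave alone

How it is judged:
At the end, for the whole second after the job is handed in: the spoon ramekin stands on the plate on the front side, its centre within 9 mm to either side of the line from the turning axis to the middle of the tab (about 11 degrees); all three ramekins stay within 62 mm of the axis; plate and ramekin are at rest (x of spoon_ramekin in the frame of stand_foot below -0.03 m and y of spoon_ramekin in the frame of stand_foot between -0.009 and 0.009 m and height (world z) of spoon_ramekin between 0.031 and 0.041 m and angular speed of turntable below 0.05 rad/s and linear speed of spoon_ramekin below 0.02 m/s and horizontal distance between each of wide_ramekin, low_ramekin, spoon_ramekin and turntable below 0.062 m); the robot touches nothing.
It fails at once if a ramekin was touched by the robot (contact force between any of the fingers, the arm and spoon_ramekin above 0.5 N or contact force between any of the fingers, the arm and wide_ramekin above 0.5 N or contact force between any of the fingers, the arm and low_ramekin above 0.5 N).
It fails at once if a ramekin was lifted or tipped (height (world z) of any of spoon_ramekin, wide_ramekin, low_ramekin above 0.046 m or angle between any of spoon_ramekin, wide_ramekin, low_ramekin's own z axis and vertical above 0.3 rad).
It fails at once if the plate was spun fast (over 2.5 rad/s) (angular speed of turntable above 2.5 rad/s).
It fails at once if the plate was gripped or shoved hard (over 20 N) (contact force between the fingers and turntable above 20 N).
It fails at once if a bystander on the counter was displaced by more than 15 mm (distance of any of pepper_mill, cup, bell, timer from where it was at the start of the episode above 0.015 m).
It also fails if it takes over 72 s, if anything falls off the work surface, if the arm or the gripper's body presses on something with over 40 N, if the wrist force passes 120 N, or if a joint passes its speed limit or range.

### The arm

A 6-joint arm with a two-finger parallel gripper is mounted at the origin on a cart in front of the work surface, level with it; the furniture and walls round the work are solid. World frame = base frame: x ahead of the robot, y to its left, z up, the work surface at z = 0. Lengths are in m, angles in rad, forces in N, time in s.
With the tool pointing down it reaches from about 0.275 to 1 m from the base axis. Payload 8.4 kg.
Tool frame: the origin (TCP) lies midway between the tips of the shut fingers; the grasp point (between the pads) lies 19 mm behind it; z points along the fingers, y is the line along which they close (so a half turn about z gives the same grasp; the last joint's range is limited). The gripper opens to 85 mm and grips with 20 to 120 N. Pads are 22 mm wide; open, the fingers measure 114 mm over their backs; the gripper's body (76 mm by 85 mm) begins 54 mm behind the grasp point. The pads swing forward as they close: fully open they stand 13 mm farther back than shut.
Start: joints at [1.143, 0.353, 1.633, -0, 1.155, -0.002], TCP at [0.258, 0.569, 0.231] pointing down, gripper open.
Joint ranges: [-2.63, 2.63], [-0.92, 2.1], [0.06, 2.66], [-1.3, 4.44], [0, 2.69], [-3.02, 3.02]. Speed limits (rad/s): [2.22, 2.22, 2.79, 3.14, 3.14, 3.14].

### API

Orientations are given as a unit quaternion [x, y, z, w].
In Python, from workcell import bot, claw, kinematics, optics, ticket, spotter gives the robot as it stands. Calls block until the motion is done:
- bot.reach(position, orientation): joint-space move of the TCP to a pose.
- bot.servo_line(position, ori=None, velocity=0.15): straight line of the TCP; ori=None keeps the orientation; velocity is the mean speed in m/s.
- bot.goto_joints(angles): joint-space move.
- claw.move_gripper(opening, strength=None): finger opening in m; strength is the grip in N (None keeps the last); returns when the fingers have stopped.
- bot.dwell(seconds).
- kinematics.solve_ik(position, orientation): joint angles nearest the present ones, or None.
- optics.read_camera(name): name is "side" or "top" or "wrist"; returns a dict with "frame" (384x512x3 uint8, red, green, blue), "intrinsics" (3x3 intrinsics, pixels), "view" (4x4, takes a point from world to camera coordinates). Camera axes: x right, y down, z forward; pixel columns grow to the right and rows downward; lengths in m; the calibration is good to about 2 mm. A picture is of the moment at which its call begins. There is no depth.
A pose or a line that the arm cannot do raises bot.IKError and nothing moves.
- ticket.hand_in(): hands the job in; it is judged then, once.
Trained networks look in a picture, given as the dict that the camera call returned (one of the last four; its "shot" number tells which), for a name from the list of things; names that differ only in an ending like _2 or _b are one class to them, and where a whole thing is asked for, a point or a joint stands for the part that bears it (a point fixed in the world has none). Each returns a list of dicts, best first, with "score" (0 to 1); they miss things now and then, are a little off and sometimes report something else, mostly with a low value. They report only what shows in the picture. A call takes as long as a camera call.
- spotter.silhouettes(picture, thing): "mask" (384x512 bool, what is visible of it) and "uv" ([column, row] in pixels, amid what is visible of it).
Readings, each from a call of its own:
- bot.read_time_s(): time.
- bot.read_joint_pos(): joint angles.
- bot.read_joint_vel(): joint speeds.
- bot.read_joint_efforts(): joint torques, N m.
- bot.read_position(): TCP position.
- bot.read_orientation(): TCP orientation.
- bot.read_wrist_force(): force on the tool from outside, world axes, zero at the start.
- bot.read_ft_torque(): the same for the moment, N m.
- bot.read_gripper_width(): finger opening in m.
- bot.read_grip_force(): force on a finger pad.
Only numpy, scipy, OpenCV 4.12 (cv2) and the standard library are available. Lean on these libraries where they do the work, as an engineer would, in place of code of your own. Each camera call takes 0.05 s, during which the arm holds its last target. There are 200 camera calls.

## Working session

There is one attempt and no reset: what is moved stays moved. The work goes in short steps, each a Python script; the robot and the scene stay as the last script left them, time stands still between calls to the robot, and variables do not carry over. Pictures are saved under pics/ and viewed, at most 10 in all, crops included, and the job is handed in when it is done.

```bash
mkdir -p pics
cat > h.py <<'E'
import numpy as np, cv2
from workcell import bot, claw, kinematics, optics, ticket, spotter
def snap(n,f=None):
    p=optics.read_camera(n)
    if f: cv2.imwrite('pics/'+f,p['frame'][:,:,::-1])
    return p
def ray(p,uv):
    K,V=np.array(p['intrinsics']),np.array(p['view']);R,t=V[:3,:3],V[:3,3]
    d=R.T@np.linalg.solve(K,[uv[0],uv[1],1]); return -R.T@t,d
def atz(p,uv,z):
    c,d=ray(p,uv); return c+d*(z-c[2])/d[2]
def tri(obs):
    A=np.zeros((3,3));b=np.zeros(3)
    for p,uv in obs:
        c,d=ray(p,uv);d=d/np.linalg.norm(d);M=np.eye(3)-np.outer(d,d);A+=M;b+=M@c
    return np.linalg.solve(A,b)
def proj(p,X):
    V=np.array(p['view']);q=np.array(p['intrinsics'])@(V[:3,:3]@X+V[:3,3]);return q[:2]/q[2]
E
python3 - <<'E'
from h import *
P={n:snap(n,n+'0.png') for n in('top','side')}
cv2.imwrite('pics/both.png',cv2.resize(np.vstack([P['top']['frame'],P['side']['frame']])[:,:,::-1],None,fx=.78,fy=.78))
print(bot.read_time_s(),bot.read_orientation())
for t in 'stand_foot turntable spoon_ramekin wide_ramekin low_ramekin pepper_mill cup bell timer'.split():
    for n,p in P.items():
        for r in spotter.silhouettes(p,t)[:2]:
            print(t,n,round(r['score'],2),np.round(r['uv']),r['mask'].sum(),np.round(atz(p,r['uv'],.04),3))
E
```

```text
0.1 [ 2.11309844e-01  9.77418914e-01 -6.31279324e-04 -1.30344594e-04]
stand_foot top 0.48 [273. 221.] 40 [ 0.338 -0.219  0.04 ]
stand_foot side 0.8 [256. 227.] 195 [ 0.332 -0.281  0.04 ]
turntable top 0.75 [283. 186.] 1854 [ 0.461 -0.27   0.04 ]
turntable side 0.9 [283. 208.] 1585 [ 0.448 -0.293  0.04 ]
turntable side 0.44 [194. 154.] 359 [0.463 0.117 0.04 ]
spoon_ramekin top 0.63 [292. 175.] 218 [ 0.499 -0.31   0.04 ]
spoon_ramekin side 0.88 [294. 204.] 312 [ 0.486 -0.307  0.04 ]
spoon_ramekin side 0.33 [216. 154.] 454 [0.513 0.058 0.04 ]
wide_ramekin top 0.77 [270. 176.] 303 [ 0.503 -0.229  0.04 ]
wide_ramekin side 0.79 [274. 185.] 426 [ 0.514 -0.206  0.04 ]
low_ramekin top 0.55 [282. 196.] 203 [ 0.426 -0.262  0.04 ]
low_ramekin side 0.8 [271. 205.] 304 [ 0.436 -0.255  0.04 ]
low_ramekin side 0.36 [274. 187.] 434 [ 0.507 -0.211  0.04 ]
pepper_mill top 0.81 [200. 186.] 290 [0.491 0.029 0.04 ]
pepper_mill side 0.87 [214. 156.] 487 [0.499 0.05  0.04 ]
cup top 0.53 [171. 196.] 339 [0.467 0.136 0.04 ]
cup side 0.58 [190. 152.] 399 [0.462 0.133 0.04 ]
bell top 0.66 [375. 183.] 400 [ 0.44  -0.607  0.04 ]
bell top 0.21 [294. 173.] 237 [ 0.508 -0.318  0.04 ]
bell side 0.71 [373. 266.] 681 [ 0.427 -0.614  0.04 ]
bell side 0.71 [270. 228.] 148 [ 0.357 -0.314  0.04 ]
timer top 0.67 [141. 188.] 323 [0.507 0.243 0.04 ]
timer side 0.53 [175. 141.] 372 [0.473 0.226 0.04 ]
```

View pics/top0.png

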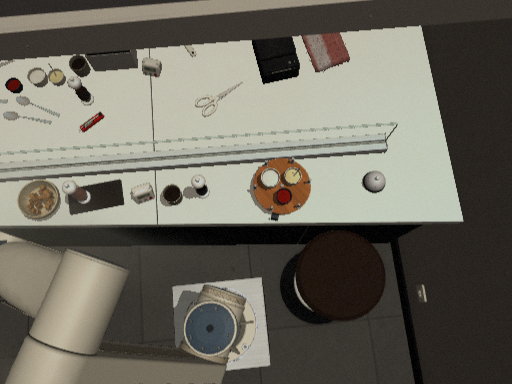

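View pics/side0.png

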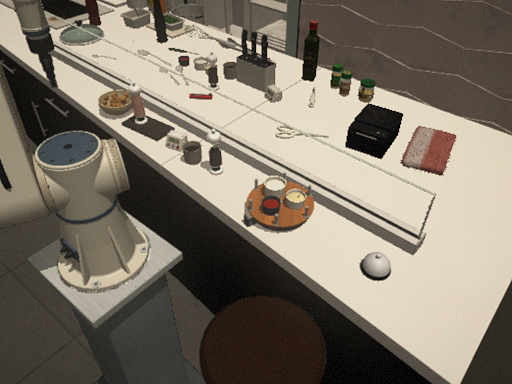

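The top view shows the stand centred near (282,186), the tab near (274,217), and the spoon ramekin at the back right near (292,176). The side view agrees, with the spoon ramekin at (294,203). I'll take a closer look with the wrist camera, holding above the glass.

Run:
```python
from h import *
from scipy.spatial.transform import Rotation as R
claw.move_gripper(0.0)
q=bot.read_orientation()
P=[]
# yaw so that tool is roughly aligned with world
for i,(x,y) in enumerate([(0.40,-0.27),(0.36,-0.21)]):
    try: bot.reach([x,y,0.36],[0,1,0,0])
    except bot.IKError as e: print('ik',e); continue
    p=snap('wrist',f'w{i}.png');P.append(p)
    V=np.array(p['view']);print(bot.read_time_s(),'cam',-V[:3,:3].T@V[:3,3],V[2,:3],bot.read_joint_pos()[-1])
    for t in 'stand_foot turntable spoon_ramekin wide_ramekin low_ramekin'.split():
        for r in spotter.silhouettes(p,t)[:1]:
            print(t,round(r['score'],2),np.round(r['uv']),r['mask'].sum(),np.round(atz(p,r['uv'],.034 if 'f' in t else .07),3))
```

```text
4.8333 cam [ 0.32310423 -0.27041335  0.50155011] [ 3.01210283e-01  1.24863978e-04 -9.53557733e-01] -2.1674661106455893
stand_foot 0.73 [285. 118.] 216 [ 0.355 -0.232  0.034]
turntable 0.76 [256. 186.] 8121 [ 0.451 -0.275  0.07 ]
spoon_ramekin 0.55 [237. 207.] 1395 [ 0.487 -0.305  0.07 ]
wide_ramekin 0.7 [288. 210.] 1708 [ 0.491 -0.227  0.07 ]
low_ramekin 0.82 [264. 163.] 1175 [ 0.417 -0.265  0.07 ]
5.525 cam [ 0.28242959 -0.21017137  0.50197658] [ 3.02364547e-01 -7.08034801e-04 -9.53192100e-01] -2.1026825047784743
stand_foot 0.55 [247. 142.] 211 [ 0.351 -0.23   0.034]
turntable 0.71 [217. 212.] 7103 [ 0.454 -0.276  0.07 ]
wide_ramekin 0.78 [245. 227.] 1069 [ 0.479 -0.233  0.07 ]
low_ramekin 0.71 [224. 188.] 1131 [ 0.416 -0.264  0.07 ]
```

View pics/w0.png

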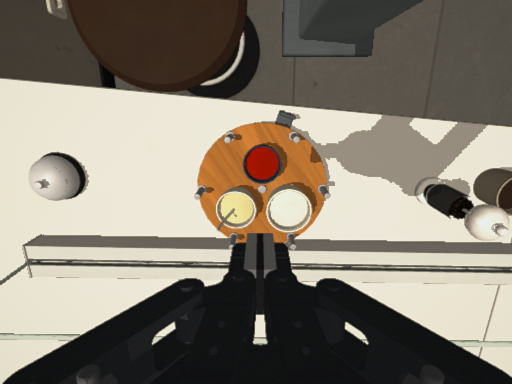

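View pics/w1.png

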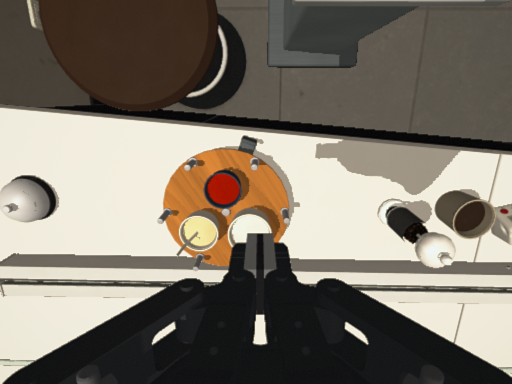

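Both wrist views show the whole stand. In w0 the tab is at (285,118), the spoon ramekin at (237,209), the wide one at (289,210) and the low red one at (263,164). The finger post heads are near (229,137), (296,139), (326,189), (292,243), (234,240) and (199,192). Next I'll fit the rim circle, tab and ramekins.

```bash
cat >> h.py <<'E'
from scipy.optimize import least_squares
def centre(p,guess=(.452,-.272),rim=.106):
    hsv=cv2.cvtColor(p['frame'],cv2.COLOR_RGB2HSV)
    m=cv2.inRange(hsv,(6,100,60),(20,255,255))
    n,l,s,c=cv2.connectedComponentsWithStats(m); k=1+np.argmax(s[1:,4])
    cs,_=cv2.findContours((l==k).astype(np.uint8),cv2.RETR_EXTERNAL,cv2.CHAIN_APPROX_NONE)
    c=max(cs,key=len)[:,0]
    X=np.array([atz(p,u,.036)[:2] for u in c.astype(float)])
    f=lambda q:np.hypot(*(X-q).T)-rim
    r=least_squares(f,guess,loss='cauchy',f_scale=.001)
    return r.x,np.mean(abs(f(r.x))<.002),len(c)
E
python3 - <<'E'
from h import *
bot.reach([0.40,-0.27,0.36],[0,1,0,0])
A=snap('wrist'); bot.servo_line([0.36,-0.31,0.36],velocity=.2); B=snap('wrist','w2.png')
for p in(A,B): print('centre',centre(p))
for t in 'stand_foot spoon_ramekin wide_ramekin low_ramekin'.split():
    r=[spotter.silhouettes(p,t)[0] for p in(A,B) if spotter.silhouettes(p,t)]
    print(t,[(round(x['score'],2),np.round(x['uv']),np.round(atz(p,x['uv'],.03 if 'f' in t else .07),3)) for x,p in zip(r,(A,B))], np.round(tri([(p,x['uv']) for x,p in zip(r,(A,B))]),3) if len(r)==2 else '')
posts=dict(a=(229,137),b=(296,139),c=(326,189),d=(292,243),e=(234,240),f=(199,192))
c,_,_=centre(A)
for k,u in posts.items():
    for z in(.056,):
        d=atz(A,u,z)[:2]-c; print(k,np.hypot(*d).round(3),np.degrees(np.arctan2(d[1],d[0])).round(1))
E
```

```text
centre (array([ 0.46761891, -0.26610685]), np.float64(0.23242467718794835), 697)
centre (array([ 0.08998087, -0.45841187]), np.float64(0.08437856328392246), 877)
stand_foot [(0.55, array([284., 118.]), array([ 0.355, -0.234,  0.03 ])), (0.64, array([308., 143.]), array([ 0.353, -0.234,  0.03 ]))] [ 0.355 -0.233  0.019]
spoon_ramekin [(0.8, array([239., 210.]), array([ 0.49 , -0.304,  0.07 ])), (0.71, array([265., 226.]), array([ 0.478, -0.303,  0.07 ]))] [ 0.505 -0.305  0.019]
wide_ramekin [(0.73, array([290., 206.]), array([ 0.484, -0.225,  0.07 ])), (0.65, array([314., 231.]), array([ 0.486, -0.225,  0.07 ]))] [ 0.48  -0.227  0.083]
low_ramekin [(0.88, array([263., 163.]), array([ 0.416, -0.266,  0.07 ])), (0.56, array([292., 189.]), array([ 0.417, -0.263,  0.07 ]))] [ 0.411 -0.266  0.093]
a 0.101 -149.9
b 0.097 150.1
c 0.098 94.0
d 0.099 29.0
e 0.094 -30.6
f 0.1 -91.3
```

```bash
python3 -c "
import cv2
a=cv2.imread('pics/w0.png')[100:270,170:350];b=cv2.imread('pics/w2.png')[60:260,200:440]
cv2.imwrite('pics/c0.png',cv2.resize(a,None,fx=3.5,fy=3.5,interpolation=cv2.INTER_CUBIC)[:600])"
```

```text
(no output)
```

View pics/c0.png

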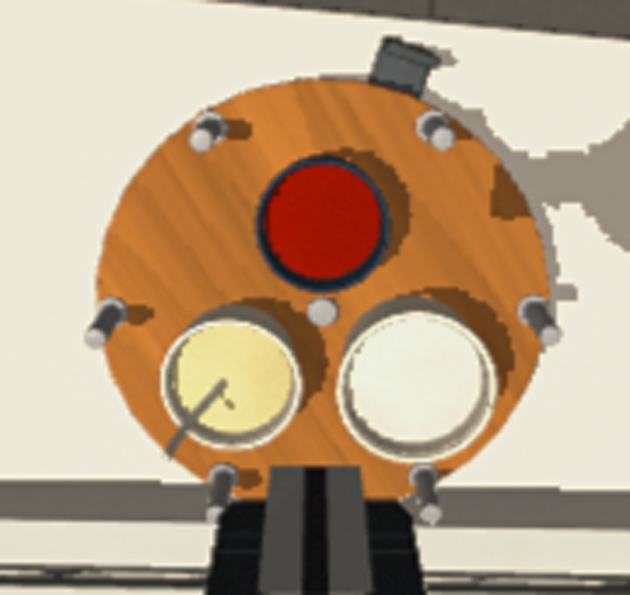

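The crop shows six post tops, the axis knob at (262,189) and the tab at about (286,117). The spoon leans outward over the rim. I'll fit the posts with their known geometry, then push on the left side, away from the spoon.

Run:
```python
from h import *
bot.reach([0.40,-0.27,0.36],[0,1,0,0])
p=snap('wrist')
top=np.array([(202,141),(442,138),(547,337),(430,513),(215,513),(95,338)])/3.5+[170,100]
ang=np.radians([210,150,90,30,-30,-90])
def model(q,z): return [np.array([q[0]+.098*np.cos(a+q[2]),q[1]+.098*np.sin(a+q[2]),z]) for a in ang]
f=lambda q:np.ravel([proj(p,X) for X in model(q,q[3])]-top)
r=least_squares(f,[.455,-.27,0,.076]);print(r.x,f(r.x).round(1))
c=r.x[:2];np.save('c.npy',r.x)
def rep(n,X): d=X[:2]-c; print(n,X.round(3),np.hypot(*d).round(3),np.degrees(np.arctan2(d[1],d[0])).round(1))
cr=lambda u:np.array(u)/3.5+[170,100]
rep('knob.04',atz(p,cr((322,312)),.046))
rep('tabtop',atz(p,cr((410,50)),.034))
rep('spoon',atz(p,cr((231,383)),.072)); rep('wide',atz(p,cr((417,385)),.078)); rep('low',atz(p,cr((322,223)),.07))
rep('spoontip',atz(p,cr((170,455)),.122))
for R in [0,60,120,175]:
    pass
from scipy.spatial.transform import Rotation as Ro
for a in (180,160,140,120,100,85):
    t=np.radians(a)
    for k in(0,180):
        o=(Ro.from_euler('z',t+np.radians(k))*Ro.from_quat([1,0,0,0])).as_quat()
        s=kinematics.solve_ik([c[0]+.108*np.cos(t),c[1]+.108*np.sin(t),.058],o); print(a,k,None if s is None else np.round(s,2))
```

```text
[ 0.46811223 -0.26662435  0.00559071  0.07158011] [-0.1 -0.2 -0.1  0.4  0.4 -0.2 -0.2 -0.1 -0.   0.1  0.1 -0.1]
knob.04 [ 0.465 -0.266  0.046] 0.003 175.7
tabtop [ 0.35  -0.229  0.034] 0.124 162.2
spoon [ 0.489 -0.306  0.072] 0.045 -61.9
wide [ 0.488 -0.225  0.078] 0.046 64.5
low [ 0.418 -0.267  0.07 ] 0.05 -179.9
spoontip [ 0.501 -0.327  0.122] 0.069 -61.7
180 0 [-0.64  0.35  2.14 -0.    0.66 -2.21]
180 180 [-0.64  0.35  2.14 -0.    0.66  0.93]
160 0 [-0.56  0.33  2.17 -0.    0.64 -1.78]
160 180 [-0.56  0.33  2.17 -0.    0.64  1.36]
140 0 [-0.48  0.33  2.17 -0.    0.64 -1.35]
140 180 [-0.48  0.33  2.17 -0.    0.64  1.79]
120 0 [-0.4   0.35  2.14 -0.    0.66 -0.92]
120 180 [-0.4   0.35  2.14 -0.    0.66  2.22]
100 0 [-0.35  0.38  2.08 -0.    0.68 -0.52]
100 180 [-0.35  0.38  2.08 -0.    0.68  2.62]
85 0 [-0.32  0.41  2.02 -0.    0.71 -0.24]
85 180 [-0.32  0.41  2.02 -0.    0.71  2.9 ]
```

The fit residuals are under half a pixel. The axis is at (0.468, -0.267), the tab is 0.124 m out at 162° and the spoon is at -61°, so the plate turns about -138°. I'll do this in two pushes on the left side.

```bash
cat >> h.py <<'E'
from scipy.spatial.transform import Rotation as Ro
C=np.array([.4681,-.2666])
def pose(a,z=.055,r=.108):
    t=np.radians(a); return [C[0]+r*np.cos(t),C[1]+r*np.sin(t),z],(Ro.from_euler('z',t)*Ro.from_quat([1,0,0,0])).as_quat()
def push(a0,a1,v=.05):
    bot.reach(*pose(a0,.17)); bot.servo_line(pose(a0)[0],velocity=.12)
    n=int(np.ceil(abs(a1-a0)/10)); fm=0
    for a in np.linspace(a0,a1,n+1)[1:]:
        bot.servo_line(*pose(a),velocity=v); f=np.array(bot.read_wrist_force()); fm=max(fm,np.hypot(*f[:2]))
    print('push done',a1,'maxF',round(fm,2),'t',bot.read_time_s())
    s=np.sign(a0-a1); bot.servo_line(pose(a1+4*s)[0],velocity=.05)
    bot.servo_line(pose(a1+4*s,.17)[0],velocity=.2)
E
python3 - <<'E'
from h import *
push(171,91.5)
bot.reach([0.40,-0.27,0.36],[0,1,0,0]); p=snap('wrist','w3.png')
im=p['frame'][90:280,160:370,::-1]; cv2.imwrite('pics/c3.png',cv2.resize(im,None,fx=3,fy=3,interpolation=cv2.INTER_CUBIC))
for t in 'spoon_ramekin wide_ramekin low_ramekin'.split():
    for r in spotter.silhouettes(p,t)[:1]:
        d=atz(p,r['uv'],.07)[:2]-C; print(t,round(r['score'],2),np.round(r['uv']),np.hypot(*d).round(3),np.degrees(np.arctan2(d[1],d[0])).round(1))
E
```

```text
push done 91.5 maxF 1.18 t 14.0
spoon_ramekin 0.81 [237. 179.] 0.047 -127.0
wide_ramekin 0.86 [259. 219.] 0.037 -7.7
low_ramekin 0.86 [290. 184.] 0.047 116.1
```

View pics/c3.png

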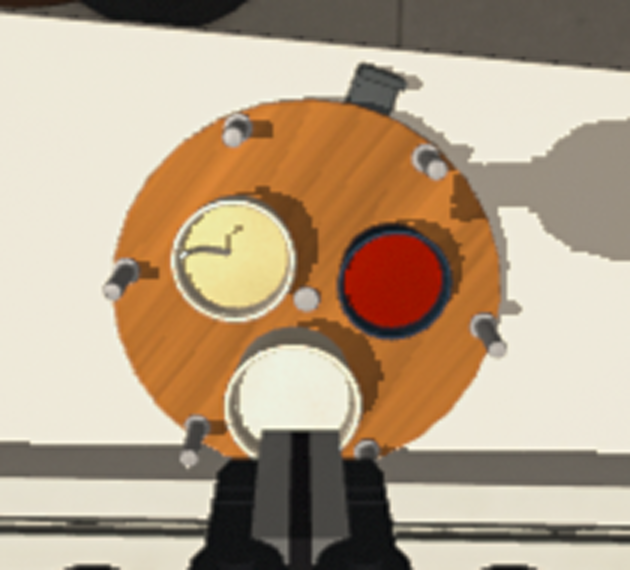

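The plate turned about 69°. The spoon ramekin is now at crop (234,260), front right, the low one is at (393,281), and the tab is at (383,73). I'll measure what remains and push again.

```bash
cat >> h.py <<'E'
def plate(p,tops,angs):
    f=lambda q:np.ravel([proj(p,np.array([C[0]+.098*np.cos(np.radians(a+q[0])),C[1]+.098*np.sin(np.radians(a+q[0])),.0716])) for a in angs]-tops)
    r=least_squares(f,[-69]);return r.x[0],abs(f(r.x)).max()
def pol(p,u,z): d=atz(p,u,z)[:2]-C; return np.hypot(*d),np.degrees(np.arctan2(d[1],d[0]))
E
python3 - <<'E'
from h import *
p=snap('wrist'); g=lambda u:np.array(u)/3+[160,90]
# posts: originally 210,270(-90),150(->81)... now seen at
t=np.array([g(u) for u in [(233,137),(435,170),(497,348),(188,458),(113,290)]])
th,e=plate(p,t,[270,210,150,-30+0,330-360+0] and [270,210,150,30-60+0,330][:3]+[30,330]) if 0 else plate(p,t[:3],[270,210,150])
s=pol(p,g((234,260)),.072); tab=pol(p,g((383,73)),.034)
rem=(tab[1]-s[1])%360-360; post=210+th
print(th,e,s,tab,'rem',rem,'post',post)
lag=12.0  # first push: tool 91.5, post 150+th
lag=91.5-(150+th); print('lag',lag)
push(post+lag+7,post+lag+rem)
bot.reach([0.40,-0.27,0.36],[0,1,0,0]); p=snap('wrist','w4.png')
im=p['frame'][90:280,160:370,::-1]; cv2.imwrite('pics/c4.png',cv2.resize(im,None,fx=3,fy=3,interpolation=cv2.INTER_CUBIC))
for t in 'spoon_ramekin low_ramekin wide_ramekin'.split():
    for r in spotter.silhouettes(p,t)[:1]: print(t,round(r['score'],2),np.round(r['uv']),np.round(pol(p,r['uv'],.07),3))
E
```

```text
-68.90913781153442 0.22539010925433445 (np.float64(0.0478053558671214), np.float64(-131.23427326633544)) (np.float64(0.12502579705816128), np.float64(162.0420957978286)) rem -66.72363093583596 post 141.09086218846556
lag 10.409137811534421
push done 84.77636906416404 maxF 0.82 t 22.775
spoon_ramekin 0.91 [275. 164.] [5.40000e-02 1.60143e+02]
low_ramekin 0.8 [283. 214.] [4.3000e-02 4.9543e+01]
wide_ramekin 0.93 [232. 204.] [ 4.7000e-02 -7.5909e+01]
```

View pics/c4.png

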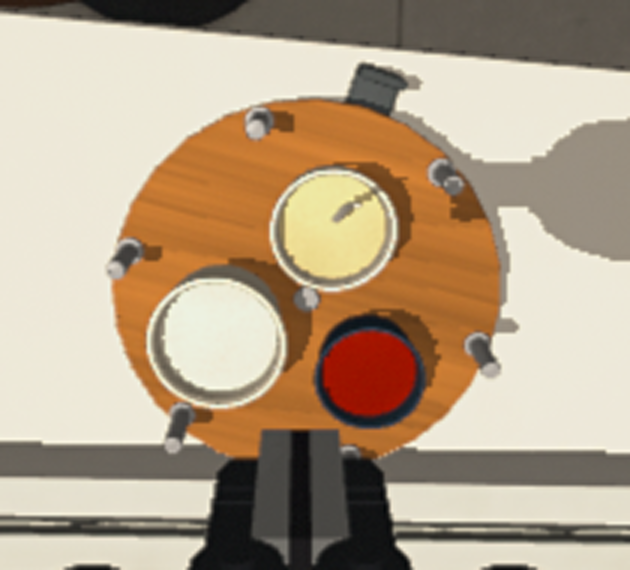

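The spoon ramekin is now at crop (334,229), on the tab side, with the tab at (383,73) and the front posts at (257,130) and (453,184) on either side. I'll compute the lateral offset.

Run:
```python
from h import *
p=snap('wrist'); g=lambda u:np.array(u)/3+[160,90]
s=pol(p,g((334,229)),.072); tab=pol(p,g((383,73)),.034)
a,b=pol(p,g((257,130)),.0716),pol(p,g((453,184)),.0716)
print('spoon',s,'tab',tab,'posts',a,b,'mid',(a[1]%360+b[1])/2)
# tab from other cameras too, and from triangulated detection
for X in([.355,-.2335],): print('tab net',np.degrees(np.arctan2(X[1]-C[1],X[0]-C[0])))
print('lateral mm',1e3*s[0]*np.sin(np.radians(s[1]-tab[1])))
```

```text
spoon (np.float64(0.04889633212344616), np.float64(164.3659375161364)) tab (np.float64(0.12497052994511502), np.float64(162.05605448009786)) posts (np.float64(0.09779588021653572), np.float64(-165.9370269460741)) (np.float64(0.09854548187933891), np.float64(134.54789041188374)) mid 164.30543173290482
tab net 163.68728568190753
lateral mm 1.9707248351120605
```

The spoon is about 2 mm off the tab line, against 9 mm allowed. The post midline (164.3°) and the spoon angle (164.4°) agree. The arm is clear, so I'm handing in.

```bash
python3 -c "
from h import *
bot.dwell(.5);print(ticket.hand_in(),bot.read_time_s())"
```

```text
the job is handed in; nothing more can be done
the job is handed in; nothing more can be done
```

The job is handed in: two gentle post pushes (up to about 1.2 N at the wrist) turned the stand until the spoon ramekin stood about 2 mm off the line to the tab (9 mm allowed), with the arm clear; the hand-in gave no verdict.

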